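Hang the rinsed bottle on the peg dryer and switch it on

TASK

Take the amber sample bottle out of the sloping drain cradle, turn it mouth down and set it over the peg with the blue seat ring, upright and with its rim resting fully on the ring; set it down rather than dropping it. Then switch the dryer on by pushing the red-knobbed lever on the control box all the way over, and let go of everything. Leave the two beakers on the other pegs and the loose things on the bench where they are.

Things in the scene. Friction and masses are not known exactly. Their poses are not given: they have to be found in the camera images.
- bottle: amber wide-mouth sample bottle, hollow, 120 long, walls 3, about 130 g. Body 50 diameter up to 88 from the base, then a shoulder to a neck 36 outside diameter (30 inside, open) from 100 to 120. Origin: centre of the outer base; z axis points from base to mouth. At the start it lies in the cradle with its z axis 30 degrees below horizontal, so it must turn 60 degrees more to stand mouth down
- bottle_mouth (a point): centre of the bottle's open mouth, in the plane of the rim, 120 from the base along the bottle's z axis; axes as the bottle's
- cradle: fixed drain cradle: grey plate 160 x 100 x 8, steel V trough, 48 wide, sloping down 30 degrees to its +x, steel lip 50 wide at the low end stopping the bottle's rim. The trough holds the bottle from 39 to 83 from its mouth, below its axis; its sides are free to grip. Origin: centre of the underside; z up. Bottle's mouth centre at (45, 0, 45), base centre at (-59, 0, 105) in this frame
- dryer: fixed peg dryer: white deck 120 x 340 x 20 high with three upright steel pegs, 16 diameter, rounded tips 60 above the deck, at x = 0 and y = -105, 0, 105 of its frame; a steel air pipe, top 38 above the bench, along its edge at x = +52. Origin: centre of the underside; z up. A beaker stands on two pegs, the blue ring marks the free one
- seat_top (a point): centre of the top face of the blue seat ring (62 diameter, 4 thick) at the foot of the free peg, the target; 24 above the bench. The ring lies fixed on the deck at any one of the three pegs; the peg passes through its centre and rises 56 above this point. z up
- control: fixed dryer control box, white, 110 x 90 x 45 high, with the toggle lever on a grey block (70 x 50 x 25) on top. Origin: centre of the underside; z up; the lever swings over towards the box's own +x, away from the side face with the grey strip, which is at -x. It stands on one side of the dryer and the cradle on the other, either way round
- lever (a joint): toggle lever angle in rad: 0 = off, leaning 0.5 rad towards the box's -x; 1.0 = fully on, leaning 0.5 rad towards its +x, at a stop. It moves with light friction (about 1 N at the knob) and stays where it is left. The pivot is 67 above the bench over the box's origin, along the box's y; the arm is a 10 rod
- lever_tip (a point): centre of the lever's red ball knob, 26 diameter, 80 from the pivot, so 137 to 147 above the bench
- beaker_a: clear plastic beaker, 54 diameter at the rim, 70 high, already upside down on one of the other pegs, to be left alone. Origin: centre of its base, which is uppermost, 90 above the bench
- beaker_b: green plastic beaker of the same size, upside down on the remaining peg, to be left alone
- petri: closed petri dish, 63 diameter, 16 high, loose on the bench, to be left alone. Origin: centre of the underside
- reagent: small clear jar with a blue cap, 60 diameter, 110 high, loose on the bench, to be left alone. Origin: centre of the underside
- calculator: black calculator, 130 x 75 x 15, loose on the bench, to be left alone. Origin: centre of the underside
Mind the look-alikes: they are no part of the job. There is more than one size of the bottle; the one meant has the size given above.

How it is judged:
By the outcome, as a careful person would: the job done as asked, in the order asked, and still so for the second after the job is handed in, with the robot touching nothing.
It also fails if it takes over 51 s, if anything falls off the work surface, if the arm or the gripper's body presses on something with over 40 N, if the wrist force passes 120 N, or if a joint passes its speed limit or range.

ROBOT

A 6-joint arm with a two-finger parallel gripper is mounted at the origin on the work surface. World frame = base frame: x ahead of the robot, y to its left, z up, the work surface at z = 0. Lengths are in m, angles in rad, forces in N, time in s.
With the tool pointing down it reaches from about 0.425 to 0.95 m from the base axis. Payload 3.5 kg.
Tool frame: the origin (TCP) lies between the finger pads; the fingertips stand 19 mm ahead of it and the grasp point (between the pads) is the TCP; z points along the fingers, y is the line along which they close (so a half turn about z gives the same grasp; the last joint's range is limited). The gripper opens to 85 mm and grips with 20 to 120 N. Pads are 22 mm wide; open, the fingers measure 114 mm over their backs; the gripper's body (76 mm by 85 mm) begins 54 mm behind the grasp point. The pads swing forward as they close: fully open they stand 13 mm farther back than shut.
Start: joints at [-1.382, 0.286, 1.577, -0, 1.279, -0.15], TCP at [0.224, -0.637, 0.25] pointing down, gripper open.
Joint ranges: [-2.77, 2.77], [-0.9, 2.22], [0.21, 2.48], [-1.53, 4.67], [0.24, 2.81], [-2.84, 2.84]. Speed limits (rad/s): [2.79, 2.79, 3.14, 3.14, 3.14, 3.14].

INTERFACE

Orientations are given as a unit quaternion [x, y, z, w].
In Python, from plant import monitor, eyes, ctrl gives the robot as it stands.
- The arm moves only by the shell command python3 -m handwheel 'ROWS' [FORCE]. ROWS is JSON, a list of rows, each a list of 7 numbers: the shift along the tool's x, y, z in units of 40 cm (1.0 is 40 cm), then the turn, a rotation vector about the tool's x, y, z in units of pi rad (1.0 is pi rad), then the opening, from -1 (shut) to 1 (fully open). A call has 1 to 12 rows; each row is the pose to reach, as a shift and turn from the pose commanded when the call began, along the tool's axes at that moment, turning the shorter way round; what a row does not reach only later rows make up. A row lasts 1/8 s, in which the tool goes at most 62.5 mm and 10.7 degrees, less where a joint would pass 70% of its speed; a pose out of reach is approached as far as the arm can. A call with a number of a shift or a turn outside -1 to 1 is refused whole. A call with a gripper value outside its range is refused whole. The fingers move at their own pace and stop on an object; FORCE is the grip in N (left out, the last holds). Time passes only in rows, so rows that repeat a pose let the fingers close. It gives the time, the measured TCP pose, the force, the opening and the grip force at its end, in the units of the state.
- monitor.get_state(): the state, without advancing time (a new reading comes with each control period).
- eyes.read_camera(name): name is "scene" or "top" or "wrist"; returns the picture (400x640x3 uint8, red, green, blue); there is no depth.
- eyes.camera_params(name): a dict with "K" (3x3 intrinsics, pixels), "R" (3x3) and "t" (3): a world point X has camera coordinates R X + t. Camera axes: x right, y down, z forward; pixel columns grow to the right and rows downward; lengths in m; the calibration is good to about 2 mm. The wrist camera is an equidistant fisheye: a pixel r from the principal point sees the ray r / f radians off the axis. A picture is of the moment at which its call begins: read the wrist's pose just before it. camera_params takes no time and is no camera call; for the wrist camera it gives the pose at the moment of the call.
- ctrl.sign_off(): hands the job in; it is judged then, once.
The state is a dict: "time": time; "qpos": joint angles; "dq": joint speeds; "joint_efforts": joint torques, N m; "eef_pos": TCP position; "tcp_rot": TCP orientation; "contact_force": force on the tool from outside, world axes, zero at the start; "wrist_torque": the same for the moment, N m; "opening": opening from 0.0 (shut) to 1.0 (fully open); "finger_force": force on a finger pad.
Only numpy, scipy, OpenCV 4.12 (cv2) and the standard library are available. Lean on these libraries where they do the work, as an engineer would, in place of code of your own. Each camera call takes 0.05 s, during which the arm holds its last target. There are 200 camera calls.

## Working session

There is one attempt and no reset: what is moved stays moved. The work goes in short steps, Python scripts to look and compute and a shell command to move; the robot and the scene stay as the last step left them, time stands still between calls to the robot, and variables do not carry over. Pictures are saved under pics/ and viewed, at most 10 in all, crops included, and the job is handed in when it is done.

```bash
ls; mkdir -p pics; python3 - <<'E'
from plant import monitor, eyes
import cv2, numpy as np
print(monitor.get_state())
for n in ("scene","top"):
    im=eyes.read_camera(n); np.save(f'pics/{n}0.npy',im); cv2.imwrite(f'pics/{n}0.png',im[:,:,::-1])
    print(n,eyes.camera_params(n))
print(eyes.camera_params("wrist"))
E
```

```text
pics
{'time': 0.0, 'qpos': array([-1.38200884e+00,  2.87172427e-01,  1.57822157e+00, -2.59350429e-05,
        1.27858414e+00, -1.49998987e-01]), 'dq': array([-1.00410160e-03, -7.00457132e-04,  1.09112122e-03,  1.22093050e-03,
        6.02219102e-05, -1.05326486e-03]), 'joint_efforts': array([-3.44250575e-04, -4.05979729e+01, -2.92626804e+01, -1.46777616e-04,
        5.87197370e-03, -7.35774620e-06]), 'eef_pos': array([ 0.22423523, -0.63599981,  0.24891849]), 'tcp_rot': array([ 9.85685905e-01,  1.68587880e-01, -3.55418667e-05, -1.19227507e-03]), 'contact_force': array([-1.42007011,  0.40305962, -0.69328378]), 'wrist_torque': array([-0.00232211, -0.05476973,  0.02725815]), 'finger_force': 0.0, 'opening': 0.9995342606198826}
scene {'K': array([[366.15177448,   0.        , 312.06990863],
       [  0.        , 366.15177448, 200.60793332],
       [  0.        ,   0.        ,   1.        ]]), 'R': array([[ 0.81966964,  0.57256926,  0.0174962 ],
       [ 0.32841052, -0.44467692, -0.83331205],
       [-0.4693487 ,  0.68878653, -0.55252594]]), 't': array([-0.45056697, -0.08894863,  1.34808656])}
top {'K': array([[458.58396994,   0.        , 316.84970552],
       [  0.        , 458.58396994, 201.92986487],
       [  0.        ,   0.        ,   1.        ]]), 'R': array([[-0.02929671, -0.99956723, -0.00265687],
       [-0.98055949,  0.02925534, -0.19402892],
       [ 0.19402267, -0.00307919, -0.98099221]]), 't': array([0.00585288, 0.57218437, 1.10251362])}
{'K': array([[309.70691629,   0.        , 323.72940441],
       [  0.        , 309.70691629, 199.85134038],
       [  0.        ,   0.        ,   1.        ]]), 'R': array([[ 0.33197471, -0.94328628, -0.00194622],
       [-0.9093873 , -0.32059129,  0.26502069],
       [-0.25061432, -0.0862103 , -0.96424076]]), 't': array([-0.67344565, -0.03307027,  0.37858537])}
```

View pics/scene0.png

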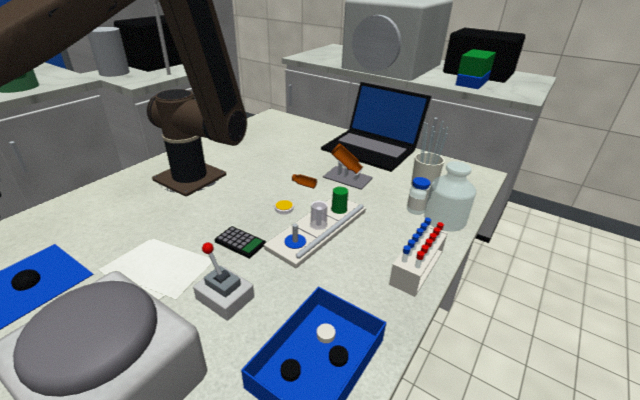

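View pics/top0.png

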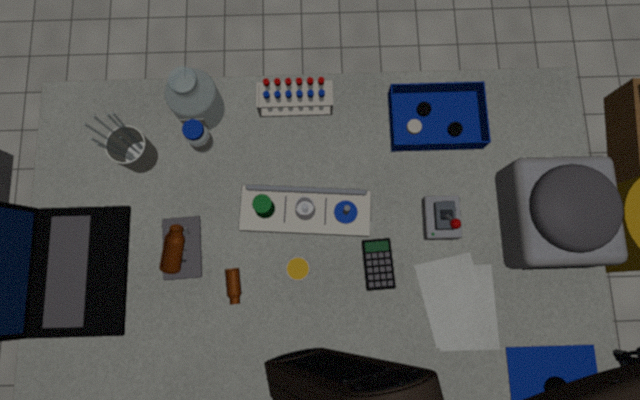

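The scene view shows the cradle with the large amber bottle at about (347,160), the free peg and blue ring at (295,240), the knob at (207,247), and a small amber bottle at (304,181).
The top view shows the same items: cradle bottle (173,250), small bottle (233,285), ring (346,212), knob (456,224).
Amber candidates are the cradle bottle at top (173,250), which is large and in the cradle and so is my choice, and the small loose bottle at top (233,285), a look-alike.
Blue candidates are the ring (346,212), the tray (438,115), the cap (193,130) and the mat (552,370). I choose the ring, which lies on the white deck.

```bash
cat > h.py <<'E'
import numpy as np, cv2
from plant import monitor, eyes
from scipy.spatial.transform import Rotation as Ro
P={n:eyes.camera_params(n) for n in("scene","top")}
def ray(n,uv,p=None):
    p=p or P[n]; K=p["K"]; R=p["R"]
    x=np.array([(uv[0]-K[0,2])/K[0,0],(uv[1]-K[1,2])/K[1,1],1.])
    if n=="wrist":
        r=np.hypot(x[0],x[1]); s=np.sin(r)/max(r,1e-9); x=np.array([x[0]*s,x[1]*s,np.cos(r)])
    d=R.T@x; return -R.T@p["t"], d/np.linalg.norm(d)
def plane(n,uv,z,p=None):
    c,d=ray(n,uv,p); return c+d*(z-c[2])/d[2]
def tri(rs):
    A=sum(np.eye(3)-np.outer(d,d) for c,d in rs); b=sum((np.eye(3)-np.outer(d,d))@c for c,d in rs)
    X=np.linalg.solve(A,b); return X,[np.linalg.norm(np.cross(X-c,d)) for c,d in rs]
def blobs(im,lo,hi,box,mina=15):
    h=cv2.cvtColor(im,cv2.COLOR_RGB2HSV); m=cv2.inRange(h,np.array(lo),np.array(hi))
    k=np.zeros_like(m); x0,y0,x1,y1=box; k[y0:y1,x0:x1]=m[y0:y1,x0:x1]
    n,l,s,c=cv2.connectedComponentsWithStats(k)
    return sorted([(int(s[i,4]),c[i],(l==i)) for i in range(1,n) if s[i,4]>=mina],key=lambda t:-t[0])
E
cat > m.py <<'E'
from h import *
np.set_printoptions(precision=4,suppress=True)
im={n:np.load(f'pics/{n}0.npy') for n in P}
F={}
for name,lo,hi,bx in [("amber",(5,120,40),(18,255,255),{"top":(150,215,195,280),"scene":(325,135,370,180)}),
  ("ring",(105,120,60),(125,255,255),{"top":(325,195,365,228),"scene":(275,225,315,255)}),
  ("knob",(0,150,70),(4,255,255),{"top":(440,210,470,240),"scene":(195,235,220,260)})]:
    for n in P:
        b=blobs(im[n],lo,hi,bx[n]); F[name,n]=b[0]; ys,xs=np.nonzero(b[0][2])
        print(name,n,b[0][0],b[0][1],"bbox",xs.min(),xs.max(),ys.min(),ys.max(),"minrect",cv2.minAreaRect(np.c_[xs,ys].astype(np.float32)))
for k in("amber","ring","knob"): print(k,tri([ray(n,F[k,n][1]) for n in P]))
print("ring plane .024",[plane(n,F["ring",n][1],.024) for n in P])
# grey cradle plate, white deck, box in top view
for nm,uvs,z in [("plate",[(163,219),(199,216),(202,277),(162,279)],.008)]:
    print(nm,[plane("top",u,z) for u in uvs])
def up(a,f): return cv2.resize(a[:,:,::-1],None,fx=f,fy=f,interpolation=cv2.INTER_CUBIC)
a=up(im["top"][210:285,150:215],6); b=up(im["top"][185:245,415:475],6); c=up(im["scene"][130:190,310:385],5); d=up(im["scene"][230:320,185:260],4)
W=np.zeros((470,0,3),np.uint8)
def pad(*x): return np.vstack(x)
C=np.zeros((600,800,3),np.uint8)
for t,(x,y) in((a,(0,0)),(b,(400,0)),(c[:, :375],(400,300)[:2])): 
    t=t[:600-y,:800-x]; C[y:y+t.shape[0],x:x+t.shape[1]]=t
C[370:600,400:775]=c[:230]; 
cv2.imwrite('pics/crop1.png',C); cv2.imwrite('pics/crop2.png',up(im["scene"][215:320,185:320],5))
E
python3 m.py
```

```text
amber scene 437 [346.2815 157.5881] bbox 331 361 143 172 minrect ((347.0000305175781, 158.0), (33.941123962402344, 14.142134666442871), 45.0)
amber top 841 [172.5648 249.8763] bbox 160 183 225 272 minrect ((172.86416625976562, 248.6329345703125), (20.1475772857666, 48.582275390625), 8.746162414550781)
ring scene 204 [294.7206 241.4804] bbox 285 305 234 248 minrect ((295.018310546875, 241.16461181640625), (13.583078384399414, 20.31940460205078), 83.6598129272461)
ring top 336 [345.2381 211.9762] bbox 335 356 201 222 minrect ((345.5, 211.5), (21.0, 21.0), 90.0)
knob scene 87 [207.2759 247.5402] bbox 202 212 243 253 minrect ((207.50003051757812, 247.50003051757812), (9.899494171142578, 9.899494171142578), 45.0)
knob top 52 [455.4808 223.25  ] bbox 451 460 219 227 minrect ((455.5, 223.0), (8.0, 9.0), 90.0)
amber (array([0.4596, 0.3428, 0.0783]), [np.float64(5.996077516218087e-05), np.float64(5.9960775162325254e-05)])
ring (array([ 0.5502, -0.0846,  0.0185]), [np.float64(0.0007054337955891372), np.float64(0.000705433795589191)])
knob (array([ 0.4953, -0.3306,  0.1402]), [np.float64(0.0004655979063290073), np.float64(0.00046559790632898245)])
ring plane .024 [array([ 0.5537, -0.0903,  0.024 ]), array([ 0.5498, -0.0838,  0.024 ])]
plate [array([0.5481, 0.3925, 0.008 ]), array([0.5533, 0.2984, 0.008 ]), array([0.3951, 0.2875, 0.008 ]), array([0.3931, 0.3895, 0.008 ])]
```

View pics/crop1.png

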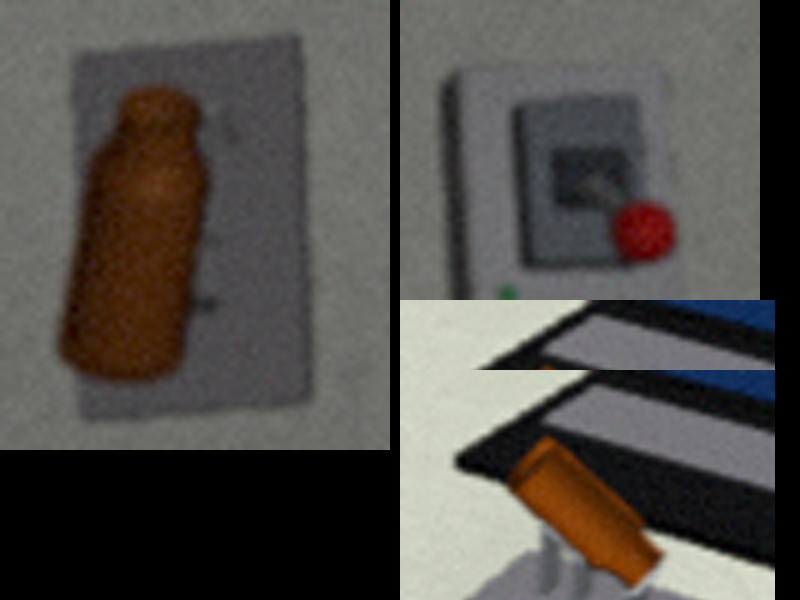

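View pics/crop2.png

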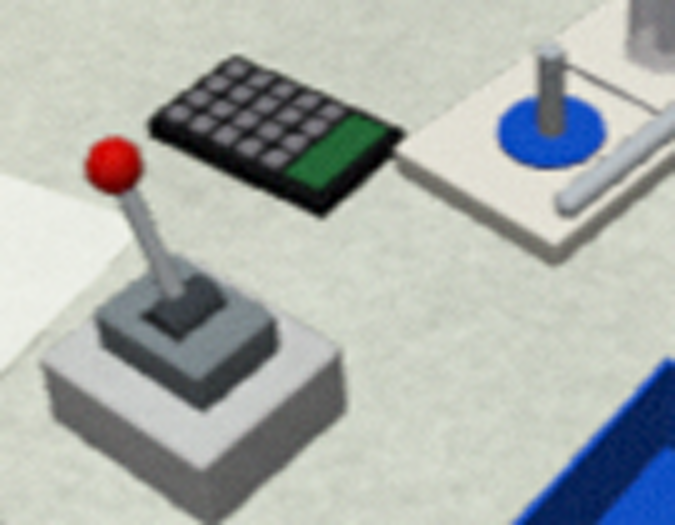

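The crop confirms the choice: a full-size amber bottle on the grey plate, with its neck at the top (+x, near px (177,227)) and its base near (171,268). The lever leans towards -x (world), and the ring is free with its peg at scene (295,235).

```bash
cat > go.py <<'E'
from h import *
import sys
def pose(psi,phi):
    z=np.array([np.cos(phi)*np.cos(psi),np.cos(phi)*np.sin(psi),-np.sin(phi)]); y=np.array([np.sin(psi),-np.cos(psi),0])
    return np.c_[np.cross(y,z),y,z]
def rows(*wps):
    s=monitor.get_state(); p=s["eef_pos"]; R=Ro.from_quat(s["tcp_rot"]).as_matrix()
    print("t",s["time"],"p",p.round(4),"q",s["qpos"].round(2),"f",s["contact_force"].round(1),"op",round(s["opening"],3),"ff",s["finger_force"])
    for w,psi,phi in wps:
        d=R.T@(np.array(w)-p)/.4; r=Ro.from_matrix(R.T@pose(np.radians(psi),np.radians(phi))).as_rotvec()/np.pi
        print(w,psi,phi,"->",d.round(4),r.round(4))
E
python3 - <<'E'
from go import *
np.set_printoptions(precision=4,suppress=True)
b=plane("top",(170.8,266.7),.10); m=plane("top",(176.7,229.2),.05)
print("axis pts",b,m,np.degrees(np.arctan2(*(m-b)[1::-1])))
print("axis tri mouth end", tri([ray("top",(176.7,226)),ray("scene",(310+247/5,130+205/5))]), "base",tri([ray("top",(170.5,269)),ray("scene",(310+130/5,130+90/5))]))
print("slot",plane("top",(447.2,215),.07), "peg tip",tri([ray("top",(347.5,208.5)),ray("scene",(295,224.5))]))
print("block",[plane("top",(415+(u-400)/6,185+v/6),.07) for u,v in((520,98),(635,97),(640,265),(525,268))])
rows(((.45,-.45,.30),0,90),((.5,-.25,.30),0,90))
E
```

```text
axis pts [0.4177 0.3389 0.1   ] [0.514  0.3429 0.05  ] 2.4128757580015634
axis tri mouth end (array([0.5204, 0.343 , 0.0439]), [np.float64(0.0031559923905796314), np.float64(0.003155992390579968)]) base (array([0.4138, 0.3396, 0.104 ]), [np.float64(0.0021648436621716683), np.float64(0.002164843662171723)])
slot [ 0.5267 -0.3331  0.07  ] peg tip (array([ 0.5499, -0.0854,  0.078 ]), [np.float64(0.0012586080920701744), np.float64(0.001258608092069953)])
block [array([ 0.5621, -0.3056,  0.07  ]), array([ 0.5611, -0.3534,  0.07  ]), array([ 0.4908, -0.3493,  0.07  ]), array([ 0.491, -0.302,  0.07 ])]
t 0.1 p [ 0.2243 -0.6361  0.249 ] q [-1.38  0.29  1.58 -0.    1.28 -0.15] f [ 0.4 -0.1  0.3] op 1.001 ff 0.0
(0.45, -0.45, 0.3) 0 90 -> [ 0.6869 -0.2514 -0.1267] [-0.0007  0.      0.1078]
(0.5, -0.25, 0.3) 0 90 -> [ 0.971  -0.6815 -0.1256] [-0.0007  0.      0.1078]
```

```bash
python3 -m handwheel '[[0.35,-0.12,-0.13,0,0,0.05,1],[0.69,-0.25,-0.13,0,0,0.108,1],[0.69,-0.25,-0.13,0,0,0.108,1],[0.97,-0.68,-0.126,0,0,0.108,1],[0.97,-0.68,-0.126,0,0,0.108,1],[0.97,-0.68,-0.126,0,0,0.108,1],[0.97,-0.68,-0.126,0,0,0.108,1],[0.97,-0.68,-0.126,0,0,0.108,1],[0.97,-0.68,-0.126,0,0,0.108,1],[0.97,-0.68,-0.126,0,0,0.108,1]]'
python3 -c "
from go import *
rows(((.5,-.0,.32),0,90),((.48,.13,.3),0,90))"
```

```text
time: 1.35
eef_pos: [0.4997, -0.2513, 0.3003]
tcp_rot: [1.0, -0.0, -0.0, 0.0]
contact_force: [0.4, -0.3, -0.4]
opening: 1.0
finger_force: 0.0
t 1.35 p [ 0.4997 -0.2513  0.3003] q [-0.65 -0.    1.81 -0.    1.34  0.92] f [ 0.4 -0.3 -0.4] op 1.0 ff 0.0
(0.5, -0.0, 0.32) 0 90 -> [ 0.0008 -0.6282 -0.0493] [ 0.      0.0003 -0.    ]
(0.48, 0.13, 0.3) 0 90 -> [-4.920e-02 -9.532e-01  7.000e-04] [ 0.      0.0003 -0.    ]
```

```bash
python3 -m handwheel '[[0,-0.3,-0.05,0,0,0,1],[0,-0.63,-0.05,0,0,0,1],[0,-0.63,-0.05,0,0,0,1],[0,-0.63,-0.05,0,0,0,1],[-0.05,-0.95,0,0,0,0,1],[-0.05,-0.95,0,0,0,0,1],[-0.05,-0.95,0,0,0,0,1],[-0.05,-0.95,0,0,0,0,1]]'
python3 -c "
from go import *
rows(((.40,.30,.26),2.4,65),((.36,.337,.20),2.4,50),((.385,.338,.157),2.4,50))"
```

```text
time: 2.35
eef_pos: [0.4804, 0.128, 0.3005]
tcp_rot: [1.0, -0.0, -0.0, 0.0]
contact_force: [0.5, -0.9, -0.8]
opening: 0.998
finger_force: 0.0
t 2.35 p [0.4804 0.128  0.3005] q [ 0.06 -0.15  1.95 -0.    1.35  1.63] f [ 0.5 -0.9 -0.8] op 0.998 ff 0.0
(0.4, 0.3, 0.26) 2.4 65 -> [-0.2014 -0.43    0.101 ] [ 0.0032  0.139  -0.0134]
(0.36, 0.337, 0.2) 2.4 50 -> [-0.3014 -0.5225  0.2509] [ 0.005   0.2223 -0.013 ]
(0.385, 0.338, 0.157) 2.4 50 -> [-0.2388 -0.5252  0.3584] [ 0.005   0.2223 -0.013 ]
```

```bash
python3 -m handwheel '[[-0.2,-0.43,0.1,0.003,0.139,-0.013,1],[-0.2,-0.43,0.1,0.003,0.139,-0.013,1],[-0.2,-0.43,0.1,0.003,0.139,-0.013,1],[-0.3,-0.522,0.25,0.005,0.222,-0.013,1],[-0.3,-0.522,0.25,0.005,0.222,-0.013,1],[-0.3,-0.522,0.25,0.005,0.222,-0.013,1],[-0.3,-0.522,0.25,0.005,0.222,-0.013,1],[-0.3,-0.522,0.25,0.005,0.222,-0.013,1]]'
python3 - <<'E'
from go import *
rows(((.36,.337,.20),2.4,50),((.385,.338,.157),2.4,50),((.4426,.3407,.0875),2.4,50))
import pickle
p=eyes.camera_params("wrist"); im=eyes.read_camera("wrist"); pickle.dump((p,im),open("w1.pkl","wb"))
cv2.imwrite("pics/w1.png",im[:,:,::-1])
E
```

```text
time: 3.35
eef_pos: [0.362, 0.3371, 0.2021]
tcp_rot: [0.939, 0.018, 0.342, -0.007]
contact_force: [-0.6, -0.5, 0.7]
opening: 0.999
finger_force: 0.0
t 3.35 p [0.362  0.3371 0.2021] q [ 0.74 -0.26  2.32 -0.75  0.65  2.79] f [-0.6 -0.5  0.7] op 0.999 ff 0.0
(0.36, 0.337, 0.2) 2.4 50 -> [-0.0073  0.0001  0.0007] [ 0.0001 -0.0003 -0.0009]
(0.385, 0.338, 0.157) 2.4 50 -> [-0.0286  0.0002  0.1232] [ 0.0001 -0.0003 -0.0009]
(0.4426, 0.3407, 0.0875) 2.4 50 -> [-0.03   -0.0006  0.349 ] [ 0.0001 -0.0003 -0.0009]
```

View pics/w1.png

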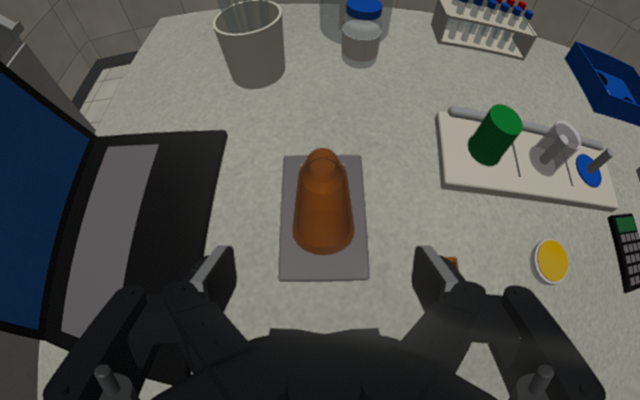

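The wrist view shows the bottle centred between the fingers (base (324,240), mouth (321,158)). Joint 6 is near its limit at 2.79, so I'll take the half-turned grasp instead.

```bash
python3 -m handwheel '[[0,0,0,0,0,-0.5,1],[0,0,0,0,0,-0.5,1],[0,0,0,0,0,-0.5,1],[0,0,0,0,0,-0.5,1],[0,0,0,0,0,-0.5,1],[0,0,0,0,0,-0.5,1],[0,0,0,0,0,-0.5,1],[0,0,0,0,0,-0.5,1],[0,0,0,0,0,-0.5,1],[0,0,0,0,0,-1,1],[0,0,0,0,0,-1,1],[0,0,0,0,0,-1,1]]'
python3 -m handwheel '[[0,0,0,0,0,-0.3,1],[0,0,0,0,0,-0.3,1],[0,0,0,0,0,-0.3,1],[0,0,0,0,0,-0.3,1],[0,0,0,0,0,-0.3,1],[0,0,0,0,0,-0.3,1]]'
sed -i 's/    return np.c_\[np.cross(y,z),y,z\]/    y=-y if FLIP else y\n    return np.c_[np.cross(y,z),y,z]/; s/^import sys/FLIP=True/' go.py
python3 - <<'E'
from go import *
import pickle
p,im=pickle.load(open("w1.pkl","rb"))
b=blobs(im,(5,120,40),(18,255,255),(285,140,365,260))[0]
for v in (170,180,215,230):
    xs=np.nonzero(b[2][v])[0]; z=.05 if v<190 else .09
    print(v,xs.min(),xs.max(),plane("wrist",((xs.min()+xs.max())/2,v),z,p).round(4))
rows(((.385,.338,.157),2.4,50),((.4426,.3407,.0875),2.4,50))
E
```

```text
time: 4.9
eef_pos: [0.3616, 0.3374, 0.2021]
tcp_rot: [0.435, 0.833, 0.171, 0.297]
contact_force: [-0.4, 0.3, 1.3]
opening: 0.998
finger_force: 0.0
time: 5.65
eef_pos: [0.3614, 0.3375, 0.2019]
tcp_rot: [0.013, 0.939, 0.019, 0.342]
contact_force: [0.5, -0.5, 0.9]
opening: 1.002
finger_force: 0.0
170 301 344 [0.503  0.3449 0.05  ]
180 299 346 [0.4907 0.3444 0.05  ]
215 295 351 [0.4348 0.3415 0.09  ]
230 293 353 [0.421  0.3409 0.09  ]
t 5.65 p [0.3614 0.3375 0.2019] q [ 0.74 -0.26  2.32 -0.76  0.65 -0.29] f [ 0.5 -0.5  0.9] op 1.002 ff 0.0
(0.385, 0.338, 0.157) 2.4 50 -> [ 0.0268 -0.0032  0.1239] [ 0.0002  0.0002 -0.0222]
(0.4426, 0.3407, 0.0875) 2.4 50 -> [ 0.0283 -0.0027  0.3497] [ 0.0002  0.0002 -0.0222]
```

```bash
python3 -m handwheel '[[0.028,-0.002,0.124,0,0,-0.022,1],[0.028,-0.002,0.124,0,0,-0.022,1],[0.028,-0.002,0.2,0,0,-0.022,1],[0.028,-0.002,0.28,0,0,-0.022,1],[0.028,-0.002,0.35,0,0,-0.022,1],[0.028,-0.002,0.35,0,0,-0.022,1],[0.028,-0.002,0.35,0,0,-0.022,1]]' 40
python3 - <<'E'
from go import *
rows(((.4426,.3410,.0875),2.4,50))
im=eyes.read_camera("scene"); c=cv2.resize(im[120:200,290:390,::-1],None,fx=5,fy=5,interpolation=cv2.INTER_CUBIC)
p=eyes.camera_params("wrist"); w=eyes.read_camera("wrist")
C=np.zeros((600,800,3),np.uint8); C[:400,:500]=c; C[400:,500:]=0
C[:200,480:800]=cv2.resize(w[:,:,::-1],(320,200)); cv2.imwrite("pics/g1.png",C[:400])
E
```

```text
time: 6.52
eef_pos: [0.4418, 0.3416, 0.088]
tcp_rot: [-0.021, 0.939, 0.008, 0.343]
contact_force: [-0.7, -0.1, -1.0]
opening: 0.993
finger_force: 0.0
t 6.525 p [0.4418 0.3416 0.088 ] q [ 0.62  0.09  2.26 -1.13  0.4  -0.01] f [-0.7 -0.1 -1. ] op 0.993 ff 0.0
(0.4426, 0.341, 0.0875) 2.4 50 -> [-0.0008 -0.0017  0.0021] [0.0005 0.0005 0.0004]
```

View pics/g1.png

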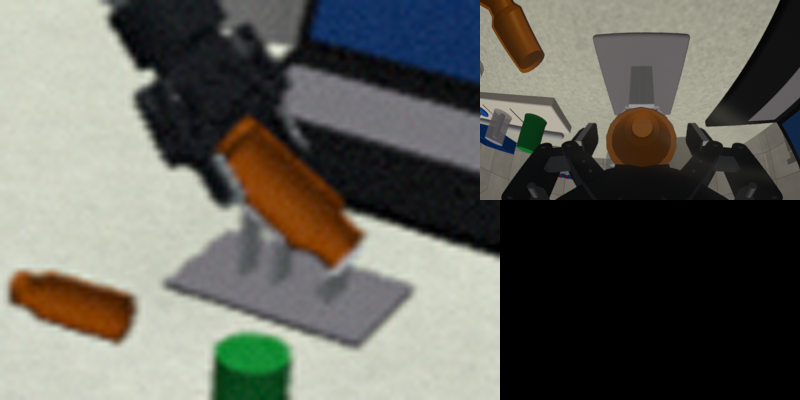

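The gripper straddles the bottle's upper end (base near (250,130) in the crop) and is clear of the cradle. Closing.

```bash
python3 -m handwheel '[[0,0,0,0,0,0,-1],[0,0,0,0,0,0,-1],[0,0,0,0,0,0,-1],[0,0,0,0,0,0,-1],[0,0,0,0,0,0,-1],[0,0,0,0,0,0,-1],[0,0,0,0,0,0,-1]]' 50
python3 -c "
from go import *
rows(((.4418,.3416,.118),2.4,50),((.435,.3416,.20),2.4,50),((.45,.27,.26),0,80))"
```

```text
time: 7.5
eef_pos: [0.4413, 0.3414, 0.087]
tcp_rot: [-0.021, 0.939, 0.007, 0.342]
contact_force: [-6.4, -1.3, 6.3]
opening: 0.582
finger_force: 49.8
t 7.5 p [0.4413 0.3414 0.087 ] q [ 0.62  0.09  2.26 -1.13  0.4  -0.01] f [-6.4 -1.3  6.3] op 0.582 ff 49.77559436112642
(0.4418, 0.3416, 0.118) 2.4 50 -> [-0.0509  0.0003 -0.0584] [0.0003 0.0002 0.0009]
(0.435, 0.3416, 0.2) 2.4 50 -> [-0.1697  0.0008 -0.2263] [0.0003 0.0002 0.0009]
(0.45, 0.27, 0.26) 0 80 -> [-0.2886 -0.1798 -0.322 ] [0.0057 0.1668 0.0132]
```

```bash
python3 -m handwheel '[[-0.025,0,-0.03,0,0,0,-1],[-0.05,0,-0.058,0,0,0,-1],[-0.11,0,-0.14,0,0,0,-1],[-0.17,0,-0.226,0,0,0,-1],[-0.17,0,-0.226,0,0,0,-1],[-0.29,-0.18,-0.32,0.006,0.167,0.013,-1],[-0.29,-0.18,-0.32,0.006,0.167,0.013,-1],[-0.29,-0.18,-0.32,0.006,0.167,0.013,-1],[-0.29,-0.18,-0.32,0.006,0.167,0.013,-1],[-0.29,-0.18,-0.32,0.006,0.167,0.013,-1]]'
python3 -c "
from go import *
rows(((.48,.15,.29),0,100),((.50,.0,.29),0,110),((.55,-.04,.29),0,110))"
```

```text
time: 8.75
eef_pos: [0.4517, 0.269, 0.2573]
tcp_rot: [0.001, 0.996, -0.001, 0.085]
contact_force: [0.1, -0.6, -1.6]
opening: 0.585
finger_force: 52.0
t 8.75 p [0.4517 0.269  0.2573] q [ 0.37 -0.13  2.01 -0.07  1.1  -1.17] f [ 0.1 -0.6 -1.6] op 0.585 ff 51.98535181581974
(0.48, 0.15, 0.29) 0 100 -> [-0.0839 -0.2977 -0.0677] [-0.0009  0.11   -0.0006]
(0.5, 0.0, 0.29) 0 110 -> [-0.1336 -0.6726 -0.0581] [-0.0008  0.1655 -0.0006]
(0.55, -0.04, 0.29) 0 110 -> [-0.2569 -0.7724 -0.0365] [-0.0008  0.1655 -0.0006]
```

```bash
python3 -m handwheel '[[-0.04,-0.15,-0.068,0,0.055,0,-1],[-0.084,-0.3,-0.068,0,0.11,0,-1],[-0.084,-0.3,-0.068,0,0.11,0,-1],[-0.134,-0.45,-0.058,0,0.166,0,-1],[-0.134,-0.6,-0.058,0,0.166,0,-1],[-0.2,-0.77,-0.037,0,0.166,0,-1],[-0.257,-0.77,-0.037,0,0.166,0,-1],[-0.257,-0.77,-0.037,0,0.166,0,-1],[-0.257,-0.77,-0.037,0,0.166,0,-1]]'
python3 - <<'E'
from go import *
rows(((.55,-.084,.20),0,110))
C=np.zeros((400,800,3),np.uint8)
for n,(x0,y0,w,h),o in(("scene",(240,130,100,125),0),("top",(300,150,100,100),400)):
    im=eyes.read_camera(n); np.save(f"pics/{n}2.npy",im)
    C[:,o:o+400]=cv2.resize(im[y0:y0+h,x0:x0+w,::-1],(400,400) ,interpolation=cv2.INTER_CUBIC)
cv2.imwrite("pics/c2.png",C)
E
```

```text
time: 9.88
eef_pos: [0.5492, -0.0366, 0.2904]
tcp_rot: [-0.001, 0.985, -0.001, -0.174]
contact_force: [0.2, -1.1, -1.1]
opening: 0.583
finger_force: 52.3
t 9.875 p [ 0.5492 -0.0366  0.2904] q [-0.22  0.17  1.67 -0.08  1.65 -1.78] f [ 0.2 -1.1 -1.1] op 0.583 ff 52.265028320252895
(0.55, -0.084, 0.2) 0 110 -> [-0.0793 -0.1182  0.2116] [-0.0006 -0.0005  0.0005]
```

View pics/c2.png

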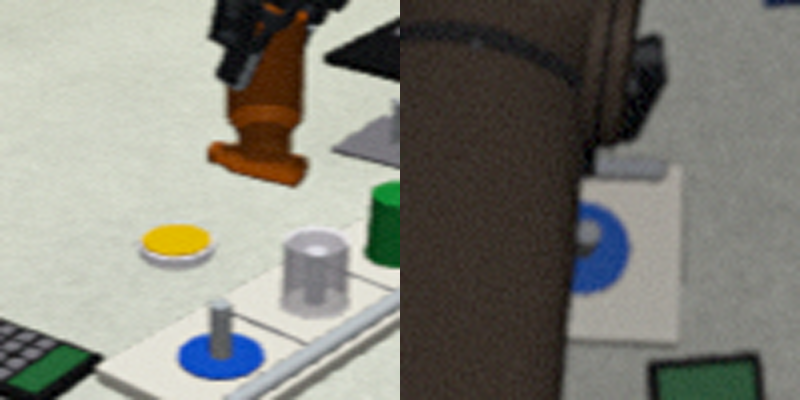

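```bash
python3 - <<'E'
from go import *
im=np.load("pics/scene2.npy"); p=P["scene"]
s=monitor.get_state(); T=s["eef_pos"]
def pr(X): x=p["K"]@(p["R"]@X+p["t"]); return x[:2]/x[2]
for dz in (.032,-.02,-.04,-.056,-.07,-.088): print(dz,pr(T+[0,0,dz]).round(1))
b=blobs(im,(5,110,40),(18,255,255),(285,125,325,195))[0][2]
for v in range(138,192,3):
    xs=np.nonzero(b[v])[0]
    if len(xs): print(v,xs.min(),xs.max(),(xs.min()+xs.max())/2)
E
```

```text
0.032 [305.6 133.9]
-0.02 [305.4 153.4]
-0.04 [305.4 160.5]
-0.056 [305.3 166.1]
-0.07 [305.3 170.9]
-0.088 [305.2 177. ]
138 312 315 313.5
141 308 316 312.0
144 307 315 311.0
147 306 315 310.5
150 304 315 309.5
153 303 315 309.0
156 302 315 308.5
159 297 314 305.5
162 297 314 305.5
165 297 314 305.5
168 298 314 306.0
171 300 312 306.0
174 294 311 302.5
177 292 311 301.5
180 293 315 304.0
183 298 315 306.5
186 307 314 310.5
```

```bash
python3 -m handwheel '[[0,-0.122,0,0,0,0,-1],[0,-0.122,0,0,0,0,-1],[-0.04,-0.122,0.1,0,0,0,-1],[-0.077,-0.122,0.212,0,0,0,-1],[-0.077,-0.122,0.212,0,0,0,-1],[-0.077,-0.122,0.212,0,0,0,-1]]'
python3 - <<'E'
from go import *
rows(((.549,-.0855,.125),0,110),((.549,-.0855,.117),0,110),((.549,-.0855,.108),0,110))
im=eyes.read_camera("scene"); w=eyes.read_camera("wrist")
C=np.zeros((400,800,3),np.uint8); C[:,:400]=cv2.resize(im[160:260,245:345,::-1],(400,400),interpolation=cv2.INTER_CUBIC)
C[:250,400:]=cv2.resize(w[:,:,::-1],(400,250)); cv2.imwrite("pics/c3.png",C)
p=P["scene"]; b=blobs(im,(5,110,40),(18,255,255),(270,150,325,235))[0][2]
for v in range(170,232,5):
    xs=np.nonzero(b[v])[0]
    if len(xs): print(v,xs.min(),xs.max(),(xs.min()+xs.max())/2)
x=p["K"]@(p["R"]@(monitor.get_state()["eef_pos"]-[0,0,.088])+p["t"]); print(x[:2]/x[2])
E
```

```text
time: 10.72
eef_pos: [0.5509, -0.0865, 0.2033]
tcp_rot: [-0.0, 0.985, -0.001, -0.172]
contact_force: [0.6, 0.6, -0.5]
opening: 0.582
finger_force: 52.3
t 10.725 p [ 0.5509 -0.0865  0.2033] q [-0.3   0.25  1.73 -0.1   1.49 -1.84] f [ 0.6  0.6 -0.5] op 0.582 ff 52.32448160648346
(0.549, -0.0855, 0.125) 0 110 -> [-0.0621  0.0029  0.1856] [-0.0007  0.0008  0.0002]
(0.549, -0.0855, 0.117) 0 110 -> [-0.0689  0.0029  0.2044] [-0.0007  0.0008  0.0002]
(0.549, -0.0855, 0.108) 0 110 -> [-0.0765  0.003   0.2256] [-0.0007  0.0008  0.0002]
175 302 304 303.0
180 298 315 306.5
185 294 315 304.5
190 293 303 298.0
195 291 303 297.0
200 286 303 294.5
205 287 303 295.0
210 290 301 295.5
215 290 300 295.0
[294.53330423 213.4902156 ]
```

View pics/c3.png

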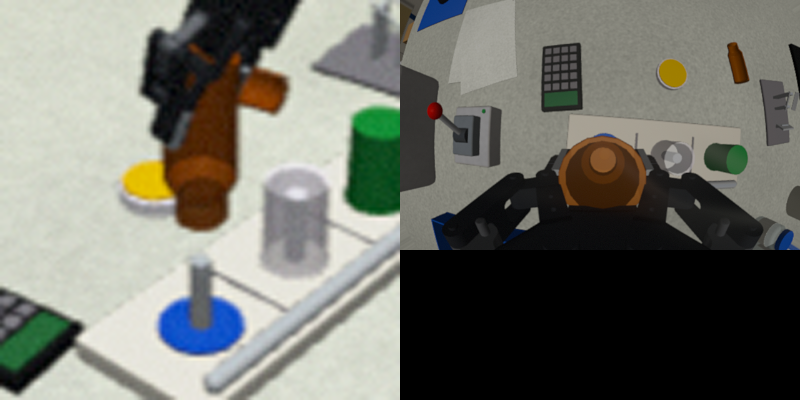

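The bottle mouth (295,215) is directly above the peg tip (295,225), and the neck is clear. Descending.

```bash
python3 -m handwheel '[[-0.03,0.003,0.08,-0.0007,0.0008,0,-1],[-0.06,0.003,0.17,-0.0007,0.0008,0,-1],[-0.062,0.003,0.186,-0.0007,0.0008,0,-1],[-0.069,0.003,0.204,-0.0007,0.0008,0,-1],[-0.069,0.003,0.204,-0.0007,0.0008,0,-1],[-0.069,0.003,0.204,-0.0007,0.0008,0,-1]]'
python3 -c "
from go import *
rows(((.549,-.0855,.114),0,110),((.549,-.0855,.111),0,110),((.549,-.0855,.108),0,110))"
```

```text
time: 11.58
eef_pos: [0.5492, -0.0862, 0.1167]
tcp_rot: [0.0, 0.985, 0.0, -0.173]
contact_force: [-0.2, -0.6, -1.0]
opening: 0.583
finger_force: 52.3
t 11.575 p [ 0.5492 -0.0862  0.1167] q [-0.3   0.35  1.78 -0.1   1.34 -1.83] f [-0.2 -0.6 -1. ] op 0.583 ff 52.312228716909885
(0.549, -0.0855, 0.114) 0 110 -> [-0.0019  0.0016  0.0066] [ 0.0001  0.0001 -0.0001]
(0.549, -0.0855, 0.111) 0 110 -> [-0.0045  0.0016  0.0136] [ 0.0001  0.0001 -0.0001]
(0.549, -0.0855, 0.108) 0 110 -> [-0.007   0.0016  0.0207] [ 0.0001  0.0001 -0.0001]
```

```bash
for k in 1; do python3 -m handwheel '[[-0.002,0.001,0.006,0,0,0,-1],[-0.003,0.001,0.01,0,0,0,-1],[-0.003,0.001,0.01,0,0,0,-1]]'; done; python3 -m handwheel '[[-0.001,0,0.003,0,0,0,-1],[-0.001,0,0.003,0,0,0,-1]]'; python3 -m handwheel '[[-0.001,0,0.003,0,0,0,-1],[-0.001,0,0.003,0,0,0,-1]]'
```

```text
time: 11.95
eef_pos: [0.5478, -0.0854, 0.1109]
tcp_rot: [0.0, 0.985, 0.001, -0.175]
contact_force: [-0.6, -0.3, -1.1]
opening: 0.583
finger_force: 52.3
time: 12.2
eef_pos: [0.5481, -0.0855, 0.1101]
tcp_rot: [0.0, 0.985, 0.0, -0.175]
contact_force: [-1.0, 0.4, 1.0]
opening: 0.578
finger_force: 52.4
time: 12.45
eef_pos: [0.5483, -0.0855, 0.1101]
tcp_rot: [0.0, 0.985, 0.0, -0.175]
contact_force: [-1.0, 0.5, 5.5]
opening: 0.586
finger_force: 52.7
```

Rim contact is at 5.5 N. Releasing gradually and backing out along the tool axis.

```bash
python3 -m handwheel '[[0,0,0,0,0,0,0.25],[0,0,0,0,0,0,0.25],[0,0,0,0,0,0,0.6],[0,0,0,0,0,0,0.6],[0,0,0,0,0,0,0.6]]'; python3 - <<'E'
from go import *
rows()
im=eyes.read_camera("scene"); b=blobs(im,(5,110,40),(18,255,255),(270,150,325,250))[0][2]
for v in range(200,250,4):
    xs=np.nonzero(b[v])[0]
    if len(xs): print(v,xs.min(),xs.max(),(xs.min()+xs.max())/2)
E
```

```text
time: 13.08
eef_pos: [0.5479, -0.0855, 0.1084]
tcp_rot: [0.0, 0.985, 0.0, -0.175]
contact_force: [-0.8, -0.0, 0.0]
opening: 0.801
finger_force: 0.0
t 13.075 p [ 0.5479 -0.0855  0.1084] q [-0.3   0.36  1.79 -0.1   1.33 -1.83] f [-0.8 -0.   0. ] op 0.801 ff 0.0
208 301 303 302.0
212 298 303 300.5
216 293 303 298.0
220 291 303 297.0
224 290 303 296.5
228 287 303 295.0
232 287 302 294.5
236 290 299 294.5
240 290 299 294.5
```

```bash
python3 -m handwheel '[[0,0,-0.05,0,0,0,0.6],[0,0,-0.1,0,0,0,0.6],[0,0,-0.2,0,0,0,0.6],[0,0,-0.35,0,0,0,0.6],[0,0,-0.45,0,0,0,0.6],[0,0,-0.45,0,0,0,0.6],[0,0,-0.45,0,0,0,-1]]' 30
python3 - <<'E'
from go import *
rows(((.43,-.30,.28),0,90),((.45,-.331,.28),0,90),((.45,-.331,.139),0,90))
C=np.zeros((400,800,3),np.uint8)
for n,(x0,y0,w,h),o in(("scene",(180,170,160,160),0),("top",(300,150,180,180),400)):
    im=eyes.read_camera(n); C[:,o:o+400]=cv2.resize(im[y0:y0+h,x0:x0+w,::-1],(400,400),interpolation=cv2.INTER_CUBIC)
cv2.imwrite("pics/c4.png",C)
E
```

```text
time: 14.0
eef_pos: [0.6097, -0.0855, 0.2777]
tcp_rot: [0.0, 0.985, 0.0, -0.175]
contact_force: [-0.2, 0.3, -0.6]
opening: 0.604
finger_force: 0.0
t 14.0 p [ 0.6097 -0.0855  0.2777] q [-0.27  0.32  1.51 -0.09  1.65 -1.83] f [-0.2  0.3 -0.6] op 0.604 ff 0.0
(0.43, -0.3, 0.28) 0 90 -> [ 0.4239 -0.5362  0.1487] [ 0.0003 -0.1117 -0.    ]
(0.45, -0.331, 0.28) 0 90 -> [ 0.377  -0.6137  0.1314] [ 0.0003 -0.1117 -0.    ]
(0.45, -0.331, 0.139) 0 90 -> [ 0.2558 -0.614   0.4625] [ 0.0003 -0.1117 -0.    ]
```

View pics/c4.png

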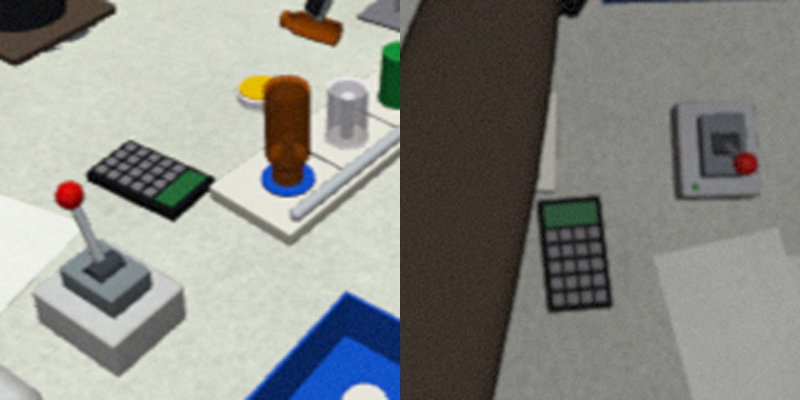

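The bottle stands upright on the blue ring, and the beakers, petri dish and calculator have not moved. Now the lever.

```bash
python3 -m handwheel '[[0.2,-0.27,0.07,0,-0.05,0,-1],[0.42,-0.536,0.149,0,-0.112,0,-1],[0.42,-0.536,0.149,0,-0.112,0,-1],[0.42,-0.536,0.149,0,-0.112,0,-1],[0.42,-0.536,0.149,0,-0.112,0,-1],[0.4,-0.614,0.14,0,-0.112,0,-1],[0.4,-0.614,0.14,0,-0.112,0,-1],[0.4,-0.614,0.14,0,-0.112,0,-1]]'
python3 -c "
from go import *
rows(((.44,-.331,.28),0,90),((.44,-.331,.137),0,90),((.53,-.331,.14),0,90),((.56,-.331,.137),0,90))"
```

```text
time: 15.1
eef_pos: [0.4398, -0.3304, 0.2785]
tcp_rot: [0.0, 1.0, 0.002, -0.001]
contact_force: [-0.1, 0.2, -0.5]
opening: -0.002
finger_force: 0.0
t 15.1 p [ 0.4398 -0.3304  0.2785] q [-0.83 -0.01  1.85  0.    1.3  -2.4 ] f [-0.1  0.2 -0.5] op -0.002 ff 0.0
(0.44, -0.331, 0.28) 0 90 -> [-0.0005 -0.0015 -0.0037] [ 0.001  -0.0003 -0.0001]
(0.44, -0.331, 0.137) 0 90 -> [-0.0009 -0.0027  0.3538] [ 0.001  -0.0003 -0.0001]
(0.53, -0.331, 0.14) 0 90 -> [-0.2259 -0.0026  0.3461] [ 0.001  -0.0003 -0.0001]
(0.56, -0.331, 0.137) 0 90 -> [-0.3009 -0.0026  0.3535] [ 0.001  -0.0003 -0.0001]
```

```bash
python3 -m handwheel '[[0,-0.003,0.15,0,0,0,-1],[0,-0.003,0.3,0,0,0,-1],[0,-0.003,0.354,0,0,0,-1],[0,-0.003,0.354,0,0,0,-1],[-0.05,-0.003,0.354,0,0,0,-1],[-0.09,-0.003,0.354,0,0,0,-1],[-0.12,-0.003,0.354,0,0,0,-1],[-0.15,-0.003,0.354,0,0,0,-1],[-0.18,-0.003,0.354,0,0,0,-1],[-0.21,-0.003,0.354,0,0,0,-1],[-0.225,-0.003,0.354,0,0,0,-1],[-0.225,-0.003,0.354,0,0,0,-1]]'
python3 -m handwheel '[[-0.01,0,0,0,0,0,-1],[-0.02,0,0,0,0,0,-1],[-0.02,0,0,0,0,0,-1]]'
python3 -c "
from h import *
for n,bx in(('top',(430,180,475,240)),('scene',(195,230,260,300))):
    b=blobs(eyes.read_camera(n),(0,150,50),(5,255,255),bx,8); print(n,[(x[0],x[1]) for x in b])"
```

```text
time: 16.6
eef_pos: [0.5308, -0.3322, 0.1381]
tcp_rot: [0.0, 1.0, 0.001, 0.0]
contact_force: [0.4, 0.7, 0.4]
opening: 0.0
finger_force: 0.0
time: 16.98
eef_pos: [0.5386, -0.3324, 0.1384]
tcp_rot: [0.0, 1.0, 0.0, 0.001]
contact_force: [-1.0, -0.3, 0.2]
opening: -0.002
finger_force: 0.1
top []
scene [(98, array([228.81632653, 260.7244898 ]))]
```

```bash
python3 -c "
from h import *
print(plane('scene',(228.8,260.7),.138))"; for i in 1; do python3 -m handwheel '[[-0.006,0,0,0,0,0,-1],[-0.012,0,0,0,0,0,-1],[-0.012,0,0,0,0,0,-1]]'; done;  python3 -m handwheel '[[-0.006,0,0,0,0,0,-1],[-0.006,0,0,0,0,0,-1]]';
```

```text
[ 0.56191633 -0.33144688  0.138     ]
time: 17.45
eef_pos: [0.5415, -0.3323, 0.1381]
tcp_rot: [-0.0, 1.0, 0.001, -0.002]
contact_force: [-5.5, -0.4, 2.3]
opening: 0.001
finger_force: 3.4
time: 17.7
eef_pos: [0.5418, -0.3323, 0.138]
tcp_rot: [-0.001, 1.0, 0.002, -0.005]
contact_force: [-13.4, 0.2, 5.6]
opening: -0.0
finger_force: 6.8
```

The force has risen to 13 N with no further travel, so the lever is at its stop. Backing off.

```bash
python3 -m handwheel '[[0.05,0,0,0,0,0,-1],[0.15,0,0,0,0,0,-1],[0.22,0,0,0,0,0,-1],[0.22,0,-0.15,0,0,0,-1],[0.22,0,-0.38,0,0,0,-1],[0.22,0.3,-0.38,0,0,0,-1],[0.22,-0.3,-0.38,0,0,0,-1],[0.22,-0.3,-0.38,0,0,0,-1],[0.22,-0.3,-0.38,0,0,0,-1],[0.22,-0.3,-0.38,0,0,0,-1]]'
python3 - <<'E'
from go import *
rows()
r=[]; C=np.zeros((400,800,3),np.uint8)
for n,bx,(x0,y0,w,h),o in(('top',(430,180,475,240),(230,150,260,160),400),('scene',(195,230,260,300),(180,170,200,160),0)):
    im=eyes.read_camera(n); b=blobs(im,(0,150,50),(5,255,255),bx,8); r.append(ray(n,b[0][1])); C[:320,o:o+400]=cv2.resize(im[y0:y0+h,x0:x0+w,::-1],(400,320),interpolation=cv2.INTER_CUBIC)
print(tri(r)); cv2.imwrite("pics/c5.png",C)
E
```

```text
time: 18.95
eef_pos: [0.4571, -0.4559, 0.29]
tcp_rot: [0.002, 1.0, -0.0, 0.001]
contact_force: [0.5, 0.2, -0.1]
opening: -0.001
finger_force: 0.0
t 18.95 p [ 0.4571 -0.4559  0.29  ] q [-0.94  0.19  1.61  0.    1.33 -2.51] f [ 0.5  0.2 -0.1] op -0.001 ff 0.0
(array([ 0.56665128, -0.3319648 ,  0.13752902]), [np.float64(0.0006635334121215327), np.float64(0.0006635334121215183)])
```

View pics/c5.png

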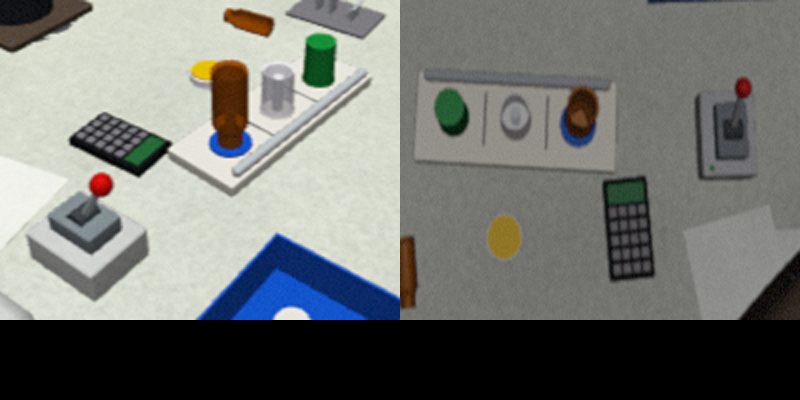

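The bottle is upright on the ring. The knob now stands at about (0.567, -0.332, 0.1375), leaning fully to +x, which matches the stop. The arm is clear and the other objects have not moved.

```bash
python3 -c "
from plant import ctrl
print(ctrl.sign_off())"
```

```text
the job is handed in; nothing more can be done
None
```

The amber bottle is mouth down on the blue-ring peg, the lever is pushed over to its stop, nothing else was moved, and the job was handed in at about 19 s of the 51 s allowed; no verdict came back.

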